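Point out the pocket ring and call the shopkeeper

TASK

Show the shopkeeper what is wanted: with a fingertip, lightly push the arm of the wooden pointer round until its arrowhead points squarely at the brass pocket ring, then press the button of the counter bell right down and let it come up again. Do not ring before the pointer is set and do not pinch the arm; leave the ring and the other wares standing where they are, neither shifted nor lifted.

Things in the scene. Friction and masses are not known exactly. Their poses are not given: they have to be found in the camera images.
- pointer: Wooden arm turning on a vertical pivot. Origin on the pivot axis, 20 mm above the counter; x runs along the arm to the arrowhead, z up. Arm 12 mm wide, straight from the hub (30 mm across, top at 40 mm) to 100 mm from the pivot; underside 22 mm, top 36 mm above the counter. Turns freely all round, no stops, and stays where left (friction 0.05 N m, under 1 N of push at mid-arm).
- pointer_tip (a point): Point of the arrowhead (25 mm wide), 125 mm from the pivot, 29 mm above the counter. A blunt tail reaches 38 mm the opposite way.
- dial: Round dark wooden pedestal under the pointer, fixed to the counter: 96 mm across, 12 mm high, with a neck up to 20 mm. Origin at the centre of its underside, below the pivot. More than 48 mm from the pivot only bare counter lies under the arm, so a fingertip can reach down beside it.
- pocket_ring: Brass carrom pocket ring lying flat, loose: 54 mm outside, 42 mm inside, 9 mm high. Origin at the centre of its underside. It is one of four wares standing about 190 mm from the pivot, in any of the four places.
- striker: Amber carrom striker lying flat, loose: solid disc 41 mm across, 10 mm thick. Origin at the centre of its underside. Leave alone.
- men_stack: Stack of four plain wood carrom men held by a paper band, loose: 31 mm across, 32 mm high. Origin at the centre of its underside. Leave alone.
- coin_tin: Green enamel coin tin, loose: 68 mm across, 56 mm high. Origin at the centre of its underside. Leave alone.
- bell_button (a joint): Travel of the bell's spring button: 0 m up, 0.006 m fully down; it rises again when let go. It takes about 1.5 N to start and 4 N to hold fully down.
- bell_top (a point): Centre of the top of the bell's button (17 mm across), 58 mm above the counter when up. The button stands 16 mm above the chrome dome; the bell is 85 mm across its round base and fixed to the counter.

How it is judged:
By the outcome, as a careful person would: the job done as asked, in the order asked, and still so for the second after the job is handed in, with the robot touching nothing.
It also fails if it takes over 61 s, if anything falls off the work surface, if the arm or the gripper's body presses on something with over 40 N, if the wrist force passes 120 N, or if a joint passes its speed limit or range.

ROBOT

A 6-joint arm with a two-finger parallel gripper is mounted at the origin on the work surface. World frame = base frame: x ahead of the robot, y to its left, z up, the work surface at z = 0. Lengths are in mm, angles in rad, forces in N, time in s.
With the tool pointing down it reaches from about 350 to 975 mm from the base axis. Payload 7.1 kg.
Tool frame: the origin (TCP) lies at the very end of the fingers, on their centre line; the grasp point (between the pads) lies 19 mm behind it; z points along the fingers, y is the line along which they close (so a half turn about z gives the same grasp; the last joint's range is limited). The gripper opens to 88 mm and grips with 3 to 60 N. Pads are 20 mm wide; open, the fingers measure 115 mm over their backs; the gripper's body (75 mm by 178 mm) begins 61 mm behind the grasp point.
Start: joints at [1.249, 0.423, 1.63, -0, 1.089, -0.019], TCP at [186.339, 596.559, 222.675] pointing down, gripper open.
Joint ranges: [-3, 3], [-0.9, 2.11], [0.09, 2.58], [-1.31, 4.45], [0.11, 2.69], [-2.54, 2.54]. Speed limits (rad/s): [2.39, 2.39, 3.01, 3.14, 3.14, 3.14].

INTERFACE

Orientations are given as a rotation vector (axis times angle).
In Python, from workcell import ctrl gives the robot as it stands. The module is installed in compiled form; this text tells all that it offers.
- The arm moves only by the shell command python3 -m inch 'ROWS'. ROWS is JSON, a list of rows, each a list of 7 numbers: the shift along the tool's x, y, z scaled (see below), then the turn, a rotation vector about the tool's x, y, z scaled (see below), then the closure, from -1 (fully open) to 1 (shut). In form: [[tx, ty, tz, wx, wy, wz, hand], ...]. A call has 1 to 10 rows; each row is the pose to reach, as a shift and turn from the pose commanded when the call began, along the tool's axes at that moment; what a row does not reach only later rows make up. The controller multiplies each number of a shift by 0.15 m and each number of a turn by pi/4 rad. A row lasts 1/8 s, in which the tool goes at most 62.5 mm and 10.7 degrees, less where a joint would pass 70% of its speed; a pose out of reach is approached as far as the arm can. A call with a number of a shift or a turn outside -1 to 1 is refused whole. A call with a gripper value outside its range is refused whole. The fingers move at their own pace and stop on an object; the grip force is fixed at half the most. Time passes only in rows, so rows that repeat a pose let the fingers close. It gives the time, the measured TCP pose, the force, the opening and the grip force at its end, in the units of the state.
- ctrl.get_obs(): the state, without advancing time (a new reading comes with each control period).
- ctrl.get_image(name): name is "scene" or "side" or "wrist"; returns the picture (480x640x3 uint8, red, green, blue); there is no depth.
- ctrl.camera_params(name): a dict with "vfov" (degrees; the focal length in pixels is half the picture's height over the tangent of half this angle, whatever the lens; pixels are square), "cx", "cy" (the principal point, pixels), "eye" and "attitude" of the camera in the world; the wrist camera has in their place "tool_from_camera" (4x4, takes a point from camera to tool coordinates, whose origin is the TCP and whose axes are the flange's). Camera axes: x right, y up, looking along -z (the intrinsics and any distortion apply to the point x, -y, -z); pixel columns grow to the right and rows downward; lengths in mm; the calibration is good to about 2 mm. A picture is of the moment at which its call begins: read the wrist's pose just before it. camera_params takes no time and is no camera call.
- ctrl.close_job(): hands the job in; it is judged then, once.
The state is a dict: "t": time; "qpos": joint angles; "qvel": joint speeds; "joint_torque": joint torques, N m; "ee_pos": TCP position; "orientation": TCP orientation; "ft_force": force on the tool from outside, world axes, zero at the start; "moment": the same for the moment, N m; "width": finger opening in mm; "grasp_force": force on a finger pad.
Only numpy, scipy, OpenCV 4.12 (cv2) and the standard library are available. Lean on these libraries where they do the work, as an engineer would, in place of code of your own. Each camera call takes 0.05 s, during which the arm holds its last target. There are 200 camera calls.

## Working session

There is one attempt and no reset: what is moved stays moved. The work goes in short steps, Python scripts to look and compute and a shell command to move; the robot and the scene stay as the last step left them, time stands still between calls to the robot, and variables do not carry over. Pictures are saved under pics/ and viewed, at most 10 in all, crops included, and the job is handed in when it is done.

```bash
mkdir -p pics; python3 - <<'E'
from workcell import ctrl
import cv2
o=ctrl.get_obs();print({k:o[k] for k in('t','ee_pos','orientation','width')})
for n in('scene','side','wrist'):
    im=ctrl.get_image(n);cv2.imwrite(f'pics/{n}0.png',im[:,:,::-1]);print(n,ctrl.camera_params(n))
E
```

```text
{'t': 0.0, 'ee_pos': array([186.14608346, 596.05453702, 221.89080154]), 'orientation': array([-4.73733444e-01, -3.10539316e+00,  2.35598186e-03]), 'width': 88.17044764032904}
scene {'vfov': 47.04170036772329, 'cx': 311.8542167881153, 'cy': 228.98772010465763, 'eye': array([ 896.91513009, -262.03541364,  792.78283077]), 'attitude': array([0.51612139, 0.24201951, 0.84742076])}
side {'vfov': 46.70335389028918, 'cx': 326.76878385675695, 'cy': 231.52642494439803, 'eye': array([ 508.12835333, -655.79943804,  701.76989164]), 'attitude': array([ 0.80864044, -0.03275964, -0.08508811])}
wrist {'vfov': 59.77170338016661, 'cx': 314.8866089999132, 'cy': 237.8832502136552, 'tool_from_camera': array([[ 1.11063019e-04,  9.55888265e-01,  2.93730511e-01,
         8.11538216e+01],
       [ 9.99999694e-01,  1.21484095e-04, -7.73457971e-04,
        -5.29462786e-01],
       [-7.75022983e-04,  2.93730507e-01, -9.55887958e-01,
        -1.61710588e+02],
       [ 0.00000000e+00,  0.00000000e+00,  0.00000000e+00,
         1.00000000e+00]])}
```

View pics/scene0.png

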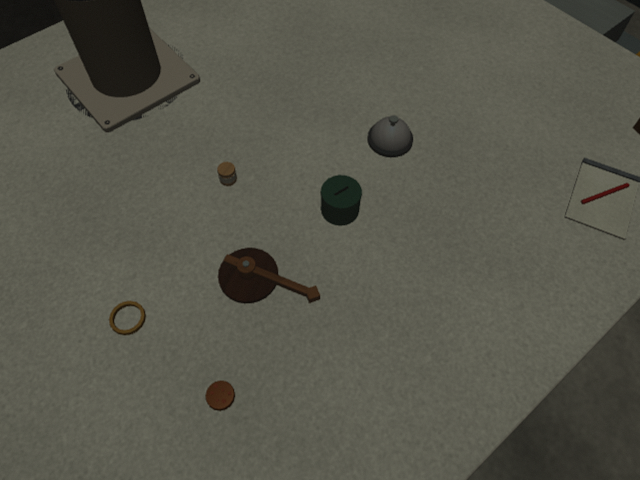

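View pics/side0.png

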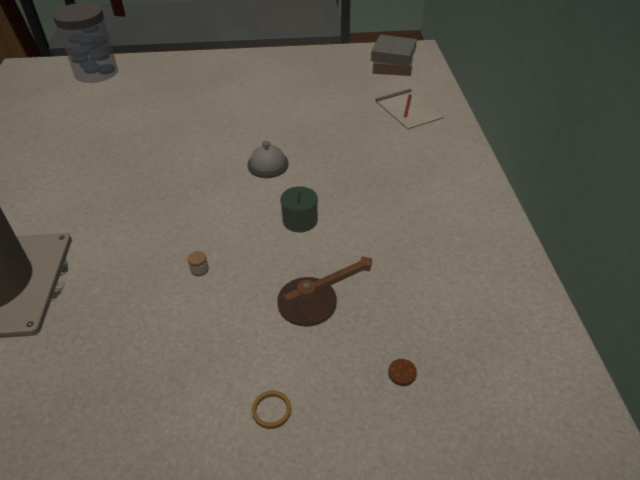

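The scene view shows the ring at (127,318), hub (247,265), arrow tip (319,293), bell button (393,119), tin (341,190), stack (227,170) and striker (220,395). The side view shows the ring at (272,409), hub (307,287), tip (371,262), bell button (266,144). Next I refine these with masks and cast rays.

```bash
cat > h.py <<'E'
import numpy as np,cv2
from scipy.spatial.transform import Rotation as R
from workcell import ctrl
def ray(n,u,v,obs=None):
    p=ctrl.camera_params(n);f=240/np.tan(np.radians(p['vfov']/2))
    d=np.array([(u-p['cx'])/f,-(v-p['cy'])/f,-1])
    if n=='wrist':
        T=p['tool_from_camera'];Q=R.from_rotvec(obs['orientation']).as_matrix()
        return obs['ee_pos']+Q@T[:3,3],Q@T[:3,:3]@d
    return p['eye'],R.from_rotvec(p['attitude']).as_matrix()@d
def plane(n,u,v,z,obs=None):
    e,d=ray(n,u,v,obs);return e+d*(z-e[2])/d[2]
def tri(a,b):
    A=np.zeros((3,3));y=np.zeros(3)
    for e,d in(a,b):
        d=d/np.linalg.norm(d);P=np.eye(3)-np.outer(d,d);A+=P;y+=P@e
    return np.linalg.solve(A,y)
E
python3 - <<'E'
from h import *
np.set_printoptions(precision=1,suppress=True)
pts={'ring':((127,318),(272,409),4),'hub':((247,264.5),(307,286.5),40),'tip':((320,295),(372,261),29),'bell':((393,119),(266,144),58),
'tin':((341,190),(299,199),56),'stack':((227,170),(197,258),32),'striker':((220,394),(403,371),10)}
for k,(a,b,z) in pts.items():
    print(k,plane('scene',*a,z),plane('side',*b,z),tri(ray('scene',*a),ray('side',*b)))
# ring by mask
for n,(u,v) in(('scene',(127,318)),('side',(272,409))):
    im=cv2.imread(f'pics/{n}0.png');hsv=cv2.cvtColor(im,cv2.COLOR_BGR2HSV)
    m=(hsv[...,1]>110).astype(np.uint8);w=np.zeros_like(m);w[v-28:v+28,u-28:u+28]=1;m*=w
    c=max(cv2.findContours(m,cv2.RETR_EXTERNAL,cv2.CHAIN_APPROX_NONE)[0],key=cv2.contourArea)
    e=cv2.fitEllipse(c);print(n,e,plane(n,*e[0],5))
a=cv2.imread('pics/scene0.png')[100:320,190:430];b=cv2.imread('pics/side0.png')[130:330,240:400]
a=cv2.resize(a,(400,367),interpolation=2);b=cv2.resize(b,(400,500),interpolation=2)
o=np.zeros((500,800,3),np.uint8);o[:367,:400]=a;o[:,400:]=b
cv2.imwrite('pics/crop.png',cv2.convertScaleAbs(o,alpha=1.8))
E
```

```text
ring [ 463.9 -268.8    4. ] [ 465.2 -269.1    4. ] [ 464.9 -269.1    4.8]
hub [525.7 -81.9  40. ] [525.6 -85.7  40. ] [525.  -81.8  36.7]
tip [633.7 -25.9  29. ] [636.9 -30.6  29. ] [635.5 -27.5  28.3]
bell [466.6 288.1  58. ] [466.7 281.9  58. ] [465.5 289.9  53.9]
tin [521.9 114.7  56. ] [523.8 107.6  56. ] [522.4 114.5  52.5]
stack [350.2   4.2  32. ] [347.4   0.1  32. ] [345.8   6.3  25.8]
striker [ 652.2 -226.8   10. ] [ 652.9 -230.4   10. ] [ 652.5 -227.6    7.4]
scene ((126.900390625, 317.435302734375), (31.251434326171875, 35.996707916259766), 59.627838134765625) [ 463.6 -268.4    5. ]
side ((271.0420227050781, 408.98248291015625), (36.14719772338867, 38.39862060546875), 61.925140380859375) [ 464.  -269.6    5. ]
```

View pics/crop.png

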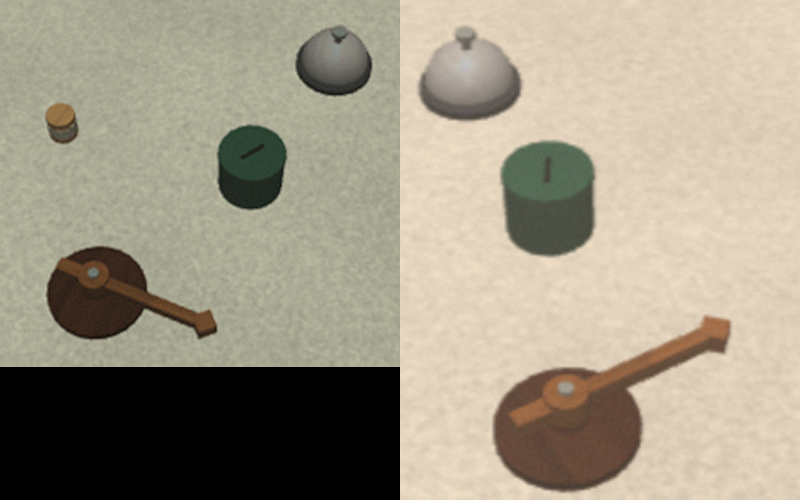

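Both views agree: pivot ≈ (525.6,-83.5), ring ≈ (464,-269), pointer at about 27° and target about -108.4°. The tool's present yaw puts a finger face flush with the arm at the target, so I keep it. I'll move with the gripper closed to above (581,-16), on the counter-clockwise side of the arm.

```bash
for i in 1; do python3 -m inch '[[-0.93,-0.775,0,0,0,0,1],[-0.93,-0.775,0,0,0,0,1],[-0.93,-0.775,0,0,0,0,1],[-0.93,-0.775,0,0,0,0,1],[-0.93,-0.775,0,0,0,0,1]]'; python3 -m inch '[[-0.93,-0.775,0,0,0,0,1],[-0.93,-0.775,0,0,0,0,1],[-0.93,-0.775,0,0,0,0,1],[-0.93,-0.775,0,0,0,0,1],[-0.93,-0.775,0,0,0,0,1]]'; python3 -m inch '[[-0.93,-0.775,0,0,0,0,1],[-0.93,-0.775,0,0,0,0,1],[-0.93,-0.775,0,0,0,0,1],[-0.93,-0.775,0,0,0,0,1],[-0.93,-0.775,0,0,0,0,1]]';python3 -m inch '[[-0.93,-0.775,0,0,0,0,1],[-0.93,-0.775,0,0,0,0,1],[-0.93,-0.775,0,0,0,0,1],[-0.93,-0.775,0,0,0,0,1],[-0.93,-0.775,0,0,0,0,1],[-0.93,-0.775,0,0,0,0,1]]'; done
python3 - <<'E'
from h import *
cv2.imwrite('pics/w1.png',cv2.convertScaleAbs(ctrl.get_image('wrist')[:,:,::-1],alpha=1.6)); o=ctrl.get_obs();print(o['ee_pos'],o['qpos'],R.from_rotvec(o['orientation']).as_matrix().round(3),o['t'])
E
```

```text
t: 0.78
ee_pos: [285.0, 444.4, 222.8]
orientation: [-0.475, -3.105, -0.001]
ft_force: [-0.4, 0.2, -0.6]
width: 41.1
grasp_force: 0.0
t: 1.4
ee_pos: [383.2, 292.6, 222.7]
orientation: [-0.473, -3.106, -0.001]
ft_force: [0.6, 0.1, 0.1]
width: 0.4
grasp_force: 0.0
t: 2.02
ee_pos: [481.3, 140.5, 222.4]
orientation: [-0.472, -3.105, -0.0]
ft_force: [-0.5, -0.0, -0.8]
width: 0.2
grasp_force: 0.0
t: 2.78
ee_pos: [579.4, -11.5, 222.6]
orientation: [-0.469, -3.106, -0.0]
ft_force: [-0.1, 0.1, 0.1]
width: 0.4
grasp_force: 0.0
[579.55480567 -11.74450678 222.72191132] [-4.08879819e-02  3.57214475e-01  1.73200023e+00  2.06426304e-04
  1.05279992e+00 -1.31150262e+00] [[-0.955  0.296 -0.   ]
 [ 0.296  0.955  0.   ]
 [ 0.     0.    -1.   ]] 2.825
```

View pics/w1.png

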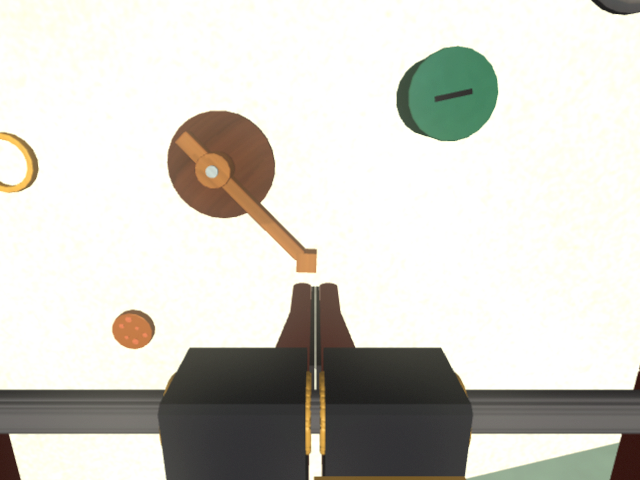

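The wrist view shows the hub at (212,172), arrow tip at (316,271), striker (134,329), tin top (453,94) and the closed fingertips near (315,287). I'll cross-check with this camera.

```bash
python3 - <<'E'
from h import *
np.set_printoptions(precision=1,suppress=True)
o=ctrl.get_obs()
for k,u,v,z in(('hub',212,172,40),('tip',316,271,29),('striker',133,328,10),('tin',453,94,56),('ring_right',37,163,5)): print(k,plane('wrist',u,v,z,o))
Q=R.from_rotvec(o['orientation']).as_matrix()
c=np.array([525.6,-83.5]); th=np.radians
for a in (27,0,-30,-60,-90,-108.4):
    r=80;u=np.array([np.cos(th(a)),np.sin(th(a))]);n=np.array([-u[1],u[0]])
    h=np.abs(Q[:2,:2].T@n)@[10,13.5]+6
    p=c+r*u+n*h; print(a,p,Q[:2,:2].T@(p-o['ee_pos'][:2])/150, round(h,1))
E
```

```text
hub [523.8 -83.3  40. ]
tip [636.7 -28.6  29. ]
striker [ 648.1 -224.4   10. ]
tin [521.7 113.5  56. ]
ring_right [ 471.8 -240.5    5. ]
27 [586.6 -27. ] [-0.1 -0.1] 22.6
0 [605.6 -61.6] [-0.3 -0.3] 21.9
-30 [ 605.6 -105. ] [-0.3 -0.5] 21.4
-60 [ 585.3 -141.4] [-0.3 -0.8] 22.7
-90 [ 545.1 -163.5] [-0.1 -1. ] 19.5
-108.4 [ 515.8 -164.5] [ 0.1 -1.1] 16.3
```

```bash
python3 -m inch '[[0,0,0.3,0,0,0,1],[0,0,0.6,0,0,0,1],[0,0,0.9,0,0,0,1],[0,0,0.9,0,0,0,1]]'; python3 -m inch '[[0,0,0.2,0,0,0,1],[0,0,0.4,0,0,0,1],[0,0,0.48,0,0,0,1],[0,0,0.48,0,0,0,1],[0,0,0.48,0,0,0,1]]'
python3 -m inch '[[-0.04,-0.045,0,0,0,0,1],[-0.075,-0.083,0,0,0,0,1],[-0.13,-0.122,0,0,0,0,1],[-0.181,-0.163,0,0,0,0,1],[-0.223,-0.214,0,0,0,0,1],[-0.265,-0.266,0,0,0,0,1],[-0.298,-0.332,0,0,0,0,1],[-0.326,-0.399,0,0,0,0,1],[-0.34,-0.47,0,0,0,0,1],[-0.35,-0.543,0,0,0,0,1]]'
python3 - <<'E'
from h import *
a=ctrl.get_image('wrist')[:,:,::-1];b=ctrl.get_image('side')[180:440,200:520,::-1]
o=np.zeros((480,800,3),np.uint8);o[:360,:400]=cv2.resize(a,(480,360))[:,:400];o[:325,400:]=cv2.resize(b,(400,325))
cv2.imwrite('pics/mid.png',cv2.convertScaleAbs(o,alpha=1.5))
E
```

```text
t: 3.32
ee_pos: [577.3, -12.6, 85.0]
orientation: [-0.471, -3.099, 0.001]
ft_force: [0.3, 0.2, 0.7]
width: 0.3
grasp_force: 0.0
t: 3.95
ee_pos: [581.4, -13.6, 17.2]
orientation: [0.473, 3.103, 0.0]
ft_force: [0.4, -0.2, 0.1]
width: 0.5
grasp_force: 0.0
t: 5.2
ee_pos: [605.9, -107.8, 15.7]
orientation: [-0.474, -3.106, -0.0]
ft_force: [-0.0, 0.7, -0.7]
width: 0.3
grasp_force: 0.5
```

View pics/mid.png

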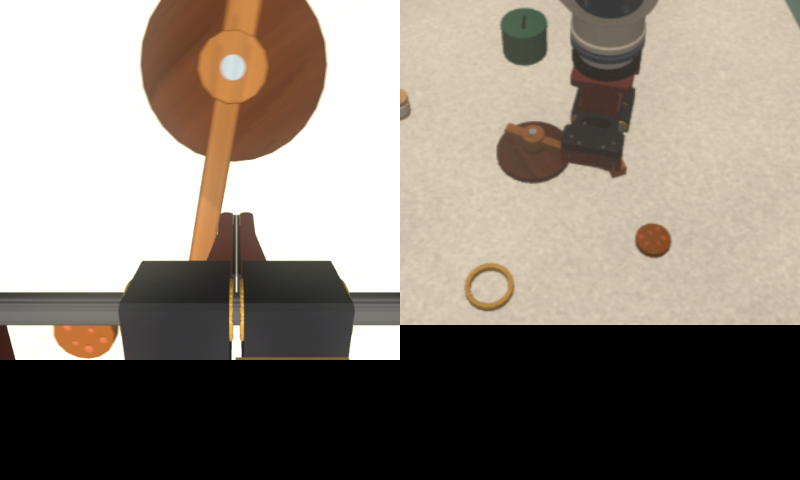

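The pointer follows the finger: it is near -27°, and the wares are unmoved. I'll continue the arc to about -100° and measure.

```bash
python3 -m inch '[[0.003,-0.07,0,0,0,0,1],[0.01,-0.137,0,0,0,0,1],[0.03,-0.205,0,0,0,0,1],[0.057,-0.271,0,0,0,0,1],[0.1,-0.336,0,0,0,0,1],[0.147,-0.396,0,0,0,0,1],[0.207,-0.448,0,0,0,0,1],[0.269,-0.491,0,0,0,0,1],[0.32,-0.515,0,0,0,0,1],[0.366,-0.534,0,0,0,0,1]]'
cat > ang.py <<'E'
from h import *
import sys
np.set_printoptions(precision=1,suppress=True)
o=ctrl.get_obs();print(o['t'],o['ee_pos'])
S=[]
for n in('scene','side'):
    a=ctrl.get_image(n)[:,:,::-1].copy();cv2.imwrite(f'pics/{sys.argv[1]}_{n}.png',a);S.append(a)
c=[(230,170,400,300),(120,120,0,0)]
A=S[0][210:410,90:340];B=S[1][250:450,200:450]
cv2.imwrite(f'pics/{sys.argv[1]}.png',cv2.convertScaleAbs(np.hstack([cv2.resize(x,(400,320),interpolation=2) for x in(A,B)]),alpha=1.7))
E
python3 ang.py a1
```

```text
t: 6.55
ee_pos: [529.3, -167.2, 15.7]
orientation: [0.474, 3.106, -0.0]
ft_force: [0.7, 0.1, -0.3]
width: 0.6
grasp_force: 0.3
6.55 [ 529.3 -167.2   15.7]
```

View pics/a1.png

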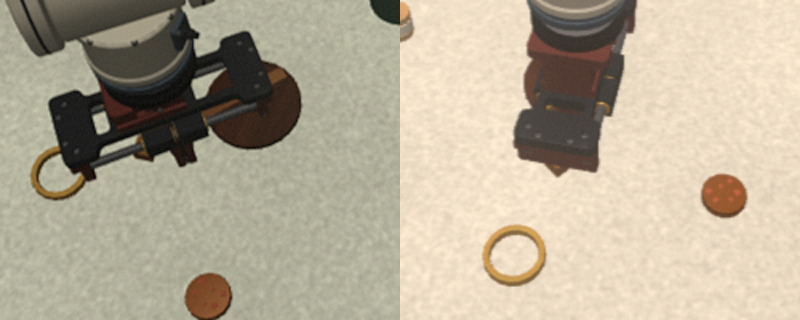

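The gripper hides the arm, but the arrow tip shows in the side view at about pixel (299,357). I'll compute the angle from that, plus the arm line in the wrist view.

```bash
python3 - <<'E'
from h import *
np.set_printoptions(precision=1,suppress=True)
t=plane('side',298.8,357.5,29);h=np.array([525.6,-85.7])
print(t,np.degrees(np.arctan2(*(t[:2]-h)[::-1])),np.linalg.norm(t[:2]-h),'target side',np.degrees(np.arctan2(-269.6+85.7,464-525.6)))
o=ctrl.get_obs();im=ctrl.get_image('wrist')[:,:,::-1];cv2.imwrite('pics/w2.png',im)
cv2.imwrite('pics/w2b.png',cv2.convertScaleAbs(im,alpha=1.5))
E
```

```text
[ 506. -207.   29.] -99.17428908638894 122.88189293118793 target side -108.51902866076055
```

View pics/w2b.png

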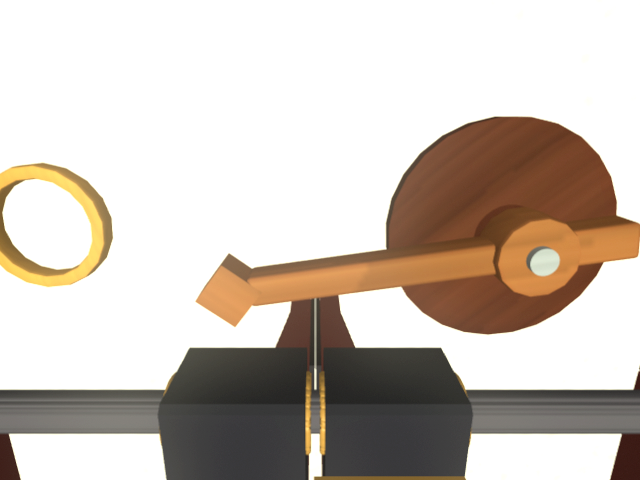

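The wrist view shows the hub pin at (543,260), arrow point (197,302) and ring centre near (47,225). The arm needs about 9° more, so I nudge the finger about 12 mm.

```bash
python3 -m inch '[[0.02,-0.006,0,0,0,0,1],[0.04,-0.012,0,0,0,0,1],[0.06,-0.02,0,0,0,0,1],[0.08,-0.025,0,0,0,0,1],[0.08,-0.025,0,0,0,0,1],[0.08,-0.025,0,0,0,0,1]]'
python3 - <<'E'
from h import *
np.set_printoptions(precision=2,suppress=True)
o=ctrl.get_obs();im=ctrl.get_image('wrist')[:,:,::-1];cv2.imwrite('pics/w3b.png',cv2.convertScaleAbs(im,alpha=1.5))
E
```

```text
t: 7.45
ee_pos: [517.2, -167.2, 15.7]
orientation: [-0.474, -3.105, 0.0]
ft_force: [-0.6, 0.3, 0.1]
width: 0.7
grasp_force: 0.0
```

View pics/w3b.png

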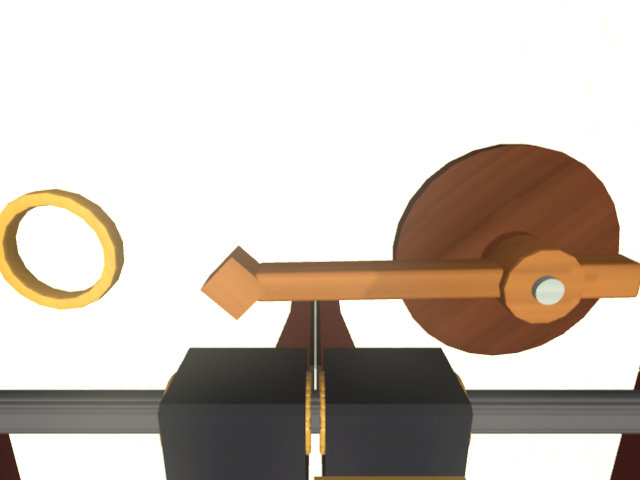

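```bash
python3 - <<'E'
from h import *
np.set_printoptions(precision=2,suppress=True)
o=ctrl.get_obs();im=cv2.imread('pics/w3b.png');s=cv2.cvtColor(im,cv2.COLOR_BGR2HSV)
m=((s[...,1]>80)).astype(np.uint8);m[:,180:]=0;m[340:]=0
c=max(cv2.findContours(m,cv2.RETR_EXTERNAL,cv2.CHAIN_APPROX_NONE)[0],key=cv2.contourArea)[:,0].astype(float)
c=c[c[:,0]>3]
P=np.array([plane('wrist',u,v,5,o)[:2] for u,v in c])
A=np.c_[2*P,np.ones(len(P))];x=np.linalg.lstsq(A,(P**2).sum(1),rcond=None)[0]
ring=x[:2];print('ring',ring,'r',np.sqrt(x[2]+ring@ring))
h=plane('wrist',542,286,40,o)[:2];h2=plane('wrist',549,290.5,44,o)[:2]
t=plane('wrist',202,288,36,o)[:2]
ang=lambda d:np.degrees(np.arctan2(d[1],d[0]))
print(h,h2,t,np.linalg.norm(t-h),np.linalg.norm(t-h2))
for k in(h,h2):print('arm',ang(t-k),'ring',ang(ring-k))
# arm sides at top z=36: near (bottom) edge and far edge pixel columns
g=s[...,2].astype(int)
for u in(285,350,380): print(u,[ (v,g[v,u],s[v,u,1]) for v in range(254,306,3)])
E
```

```text
ring [ 462.62 -267.78] r 27.713139209691676
[521.27 -83.95] [521.32 -83.61] [ 487.13 -201.69] 122.58610098865722 122.93024588789567
arm -106.1718961097923 ring -107.69531404222457
arm -106.14980206497174 ring -107.67855641741878
285 [(254, np.int64(255), np.uint8(0)), (257, np.int64(255), np.uint8(0)), (260, np.int64(255), np.uint8(0)), (263, np.int64(123), np.uint8(106)), (266, np.int64(128), np.uint8(116)), (269, np.int64(138), np.uint8(122)), (272, np.int64(159), np.uint8(136)), (275, np.int64(208), np.uint8(148)), (278, np.int64(225), np.uint8(150)), (281, np.int64(222), np.uint8(149)), (284, np.int64(218), np.uint8(150)), (287, np.int64(212), np.uint8(150)), (290, np.int64(207), np.uint8(149)), (293, np.int64(204), np.uint8(150)), (296, np.int64(207), np.uint8(152)), (299, np.int64(195), np.uint8(150)), (302, np.int64(255), np.uint8(0)), (305, np.int64(255), np.uint8(0))]
350 [(254, np.int64(255), np.uint8(0)), (257, np.int64(255), np.uint8(0)), (260, np.int64(255), np.uint8(43)), (263, np.int64(122), np.uint8(113)), (266, np.int64(128), np.uint8(120)), (269, np.int64(132), np.u
[... 412 characters left out ...]
0)), (305, np.int64(255), np.uint8(0))]
380 [(254, np.int64(255), np.uint8(0)), (257, np.int64(255), np.uint8(0)), (260, np.int64(218), np.uint8(44)), (263, np.int64(117), np.uint8(120)), (266, np.int64(124), np.uint8(125)), (269, np.int64(123), np.uint8(124)), (272, np.int64(177), np.uint8(148)), (275, np.int64(194), np.uint8(149)), (278, np.int64(201), np.uint8(151)), (281, np.int64(195), np.uint8(149)), (284, np.int64(190), np.uint8(150)), (287, np.int64(188), np.uint8(152)), (290, np.int64(186), np.uint8(151)), (293, np.int64(184), np.uint8(150)), (296, np.int64(186), np.uint8(151)), (299, np.int64(236), np.uint8(65)), (302, np.int64(255), np.uint8(0)), (305, np.int64(255), np.uint8(0))]
```

The arm is at -106.2° against -107.7° for the ring. I'll nudge about 2.4 mm more, back off, lift and check from the fixed cameras while heading for the bell.

```bash
python3 -m inch '[[0.008,0,0,0,0,0,1],[0.016,0,0,0,0,0,1],[0.016,0,0,0,0,0,1],[0.016,0,0,0,0,0,1],[-0.05,0,0,0,0,0,1],[-0.2,0,0,0,0,0,1],[-0.2,0,0,0,0,0,1],[-0.2,0,-0.4,0,0,0,1],[-0.2,0,-0.8,0,0,0,1],[-0.2,0,-1,0,0,0,1]]'
python3 -m inch '[[-0.4,0.3,-0.2,0,0,0,1],[-0.8,0.6,-0.2,0,0,0,1],[-0.8,0.6,-0.2,0,0,0,1],[-0.8,0.6,-0.2,0,0,0,1]]'
python3 ang.py a2
```

```text
t: 8.75
ee_pos: [546.3, -176.2, 168.6]
orientation: [0.473, 3.103, -0.001]
ft_force: [0.5, -0.1, 1.0]
width: 0.4
grasp_force: 0.0
t: 9.25
ee_pos: [688.0, -124.9, 195.1]
orientation: [-0.471, -3.106, -0.0]
ft_force: [-0.7, 0.2, -0.4]
width: 0.4
grasp_force: 0.0
9.25 [ 688.  -124.9  195.1]
```

View pics/a2.png

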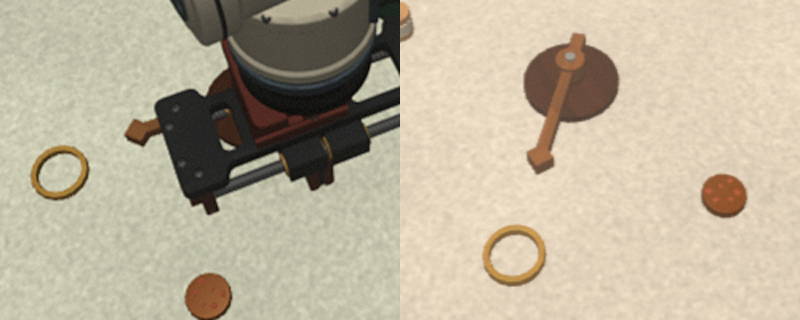

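In the side view the arrow tip sits at about pixel (288,355), the hub at (305.6,285.6) and the ring is unmoved. I'll compute the angle.

```bash
python3 - <<'E'
from h import *
np.set_printoptions(precision=2,suppress=True)
o=ctrl.get_obs()
ang=lambda d:np.degrees(np.arctan2(d[1],d[0]))
h=plane('side',305.8,285.8,41)[:2];r=plane('side',271.5,409,5)[:2]
for z,v in((29,355.2),(36,353),(22,357.3)):
    t=plane('side',287.8,v,z)[:2];print(t,np.linalg.norm(t-h),ang(t-h),'ring',ang(r-h))
im=ctrl.get_image('side')[:,:,::-1]
s=cv2.cvtColor(im,cv2.COLOR_BGR2HSV)
# arm top-face: bright orange, per row
X=[]
for v in range(296,342):
    row=[u for u in range(280,312) if s[v,u,1]>110 and s[v,u,2]>100 and s[v,u,0]<15]
    if v%6==0:print(v,[(u,int(s[v,u,1]),int(s[v,u,2])) for u in range(286,310,2)])
im=ctrl.get_image('wrist')[:,:,::-1];cv2.imwrite('pics/w4.png',im)
# project hub/ring into wrist to see if in view
p=ctrl.camera_params('wrist');T=p['tool_from_camera'];Q=R.from_rotvec(o['orientation']).as_matrix();f=240/np.tan(np.radians(p['vfov']/2))
for k in((523.8,-83.5,40),(463.5,-268.5,5),(486,-202,36)):
    c=T[:3,:3].T@(Q.T@(np.array(k)-o['ee_pos'])-T[:3,3]);print(k,p['cx']-f*c[0]/c[2],p['cy']+f*c[1]/c[2])
E
```

```text
[ 490.62 -201.76] 121.45354215678303 -105.85008609854572 ring -107.76087425929673
[ 490.95 -202.84] 122.39832067951383 -105.56859902909952 ring -107.76087425929673
[ 490.31 -200.58] 120.39904367403626 -106.14931318213836 ring -107.76087425929673
300 [(286, 105, 61), (288, 98, 60), (290, 106, 58), (292, 103, 57), (294, 107, 57), (296, 109, 61), (298, 114, 67), (300, 135, 89), (302, 138, 87), (304, 135, 87), (306, 118, 65), (308, 106, 58)]
306 [(286, 109, 61), (288, 111, 62), (290, 102, 60), (292, 99, 59), (294, 106, 58), (296, 105, 63), (298, 139, 88), (300, 136, 86), (302, 135, 85), (304, 118, 65), (306, 108, 59), (308, 109, 61)]
312 [(286, 109, 61), (288, 106, 60), (290, 100, 61), (292, 109, 61), (294, 114, 65), (296, 138, 87), (298, 139, 86), (300, 137, 84), (302, 116, 66), (304, 103, 57), (306, 115, 62), (308, 109, 63)]
318 [(286, 83, 49), (288, 97, 55), (290, 106, 60), (292, 118, 67), (294, 142, 95), (296, 139, 86), (298, 137, 84), (300, 122, 69), (302, 102, 55), (304, 105, 56), (306, 103, 57), (308, 115, 62)]
324 [(286, 44, 138), (288, 45, 143), (290, 56, 128), (292, 138, 98), (294, 140, 93), (296, 140, 91), (298, 124, 78), (300, 91, 53), (302, 85, 48), (304, 85, 48), (306, 81, 47), (308, 76, 47)]
330 [(286, 45, 137), (288, 57, 126), (290, 137, 99), (292, 141, 94), (294, 140, 91), (296, 128, 80), (298, 76, 77), (300, 44, 133), (302, 47, 137), (304, 45, 137), (306, 45, 137), (308, 45, 135)]
336 [(286, 56, 122), (288, 139, 99), (290, 144, 94), (292, 139, 92), (294, 131, 82), (296, 74, 79), (298, 45, 135), (300, 45, 135), (302, 44, 138), (304, 45, 137), (306, 42, 134), (308, 43, 138)]
(523.8, -83.5, 40) 303.74927449385467 -25.21625284970085
(463.5, -268.5, 5) 43.15262799189105 -14.371442965282228
(486, -202, 36) 119.2131620312424 -24.728501008786537
```

```bash
cat > fit.py <<'E'
from h import *
ang=lambda d:np.degrees(np.arctan2(d[1],d[0]))
def side(im):
    s=cv2.cvtColor(im,cv2.COLOR_BGR2HSV);P=[]
    for v in range(300,341):
        u=[u for u in range(280,312) if s[v,u,1]>131 and s[v,u,2]>80]
        P.append(plane('side',np.mean(u),v,36)[:2])
    P=np.array(P);d=cv2.fitLine(P.astype(np.float32),cv2.DIST_HUBER,0,.01,.01).ravel()
    a=d[:2]*np.sign(-d[1]);r=plane('side',271.2,409,5)[:2]
    e=ang(r-d[2:]);k=np.dot(r-d[2:],a);m=np.cross(a,r-d[2:])
    print('arm',ang(a),'line misses ring centre by mm',m)
side(cv2.imread('pics/a2_side.png'))
E
python3 fit.py
```

```text
arm -106.24821 line misses ring centre by mm -4.197119217045909fit.py:10: DeprecationWarning: Arrays of 2-dimensional vectors are deprecated. Use arrays of 3-dimensional vectors instead. (deprecated in NumPy 2.0)
  e=ang(r-d[2:]);k=np.dot(r-d[2:],a);m=np.cross(a,r-d[2:])
```

The arm is still about 1.5° short, with its line passing about 4 mm beside the ring's centre. I'll go back and nudge 2.1 mm beyond the last contact position.

```bash
python3 -m inch '[[0.4,-0.3,0.1,0,0,0,1],[0.8,-0.6,0.2,0,0,0,1],[0.8,-0.6,0.2,0,0,0,1],[0.8,-0.6,0.2,0,0,0,1],[0.8,-0.6,0.2,0,0,0,1]]'
python3 -m inch '[[0,0,0.3,0,0,0,1],[0,0,0.6,0,0,0,1],[0,0,0.9,0,0,0,1],[0,0,1,0,0,0,1],[0,0,1,0,0,0,1]]'
python3 -m inch '[[0.1,0,0,0,0,0,1],[0.18,0,0,0,0,0,1],[0.2,0,0,0,0,0,1],[0.216,0,0,0,0,0,1],[0.223,0,0,0,0,0,1],[0.23,0,0,0,0,0,1],[0.23,0,0,0,0,0,1],[0.23,0,0,0,0,0,1]]'
python3 -m inch '[[-0.1,0,0,0,0,0,1],[-0.2,0,0,0,0,0,1],[-0.2,0,0,0,0,0,1],[-0.2,0,-0.4,0,0,0,1],[-0.2,0,-0.8,0,0,0,1],[-0.2,0,-1,0,0,0,1],[-0.2,0,-1,0,0,0,1]]'
python3 -m inch '[[-0.4,0.3,-0.2,0,0,0,1],[-0.8,0.6,-0.2,0,0,0,1],[-0.8,0.6,-0.2,0,0,0,1],[-0.8,0.6,-0.2,0,0,0,1]]'
python3 ang.py a3; sed -i 's/a2_side/a3_side/' fit.py; python3 fit.py 2>/dev/null
```

```text
t: 10.07
ee_pos: [546.6, -176.5, 166.4]
orientation: [0.475, 3.104, -0.0]
ft_force: [-0.3, 0.4, 0.1]
width: 0.0
grasp_force: 0.0
t: 10.7
ee_pos: [546.3, -175.8, 15.3]
orientation: [-0.473, -3.105, -0.0]
ft_force: [-0.3, 0.6, -0.4]
width: 0.4
grasp_force: 0.0
t: 11.7
ee_pos: [513.2, -165.9, 15.7]
orientation: [0.474, 3.105, -0.0]
ft_force: [-0.1, -0.5, 0.3]
width: 0.4
grasp_force: 0.3
t: 12.58
ee_pos: [542.9, -175.2, 168.2]
orientation: [0.473, 3.101, -0.001]
ft_force: [-0.4, 0.5, -0.5]
width: 0.7
grasp_force: 0.0
t: 13.08
ee_pos: [683.5, -123.5, 193.3]
orientation: [-0.471, -3.104, -0.0]
ft_force: [0.4, -0.4, 0.4]
width: 0.5
grasp_force: 0.0
13.075 [ 683.5 -123.5  193.3]
arm -107.97436 line misses ring centre by mm 1.2083656777976373
```

Now -108.0°, with the line within 1.2 mm of the ring's centre. On to the bell: first a standoff from which the wrist camera sees it.

```bash
python3 -m inch '[[0.5,0.725,0,0,0,0,1],[0.5,0.725,0,0,0,0,1],[0.5,0.725,0,0,0,0,1],[0.5,0.725,0,0,0,0,1]]' | head -2;python3 -m inch '[[0.5,0.725,0,0,0,0,1],[0.5,0.725,0,0,0,0,1],[0.5,0.725,0,0,0,0,1],[0.5,0.725,0,0,0,0,1]]'|head -2; python3 -m inch '[[0.5,0.725,0,0,0,0,1],[0.5,0.725,0,0,0,0,1],[0.5,0.725,0,0,0,0,1],[0.5,0.725,0,0,0,0,1],[0.5,0.725,0,0,0,0,1],[0.5,0.725,0,0,0,0,1]]'
python3 - <<'E'
from h import *
o=ctrl.get_obs();print(o['ee_pos'],o['orientation'])
w=ctrl.get_image('wrist')[:,:,::-1];s=ctrl.get_image('side')[240:450,180:450,::-1];c=ctrl.get_image('scene')[210:410,90:360,::-1]
r=np.zeros((600,800,3),np.uint8);r[:480,:640]=w;r[480:,:160]=cv2.resize(s,(160,120));
r=np.zeros((600,800,3),np.uint8);r[:360,:480]=cv2.resize(w,(480,360));r[:249,480:]=cv2.resize(s,(320,249));r[300:537,480:]=cv2.resize(c,(320,237))
cv2.imwrite('pics/b.png',cv2.convertScaleAbs(r,alpha=1.4));cv2.imwrite('pics/bw.png',w)
E
```

```text
t: 13.68
ee_pos: [643.0, 1.0, 195.5]
t: 14.18
ee_pos: [605.1, 126.5, 195.6]
t: 14.92
ee_pos: [566.2, 252.2, 195.6]
orientation: [0.477, 3.105, -0.0]
ft_force: [0.3, -0.2, 0.8]
width: 0.2
grasp_force: 0.0
[566.16349158 252.22266402 195.64613724] [ 4.77180733e-01  3.10512762e+00 -3.35097610e-04]
```

View pics/b.png

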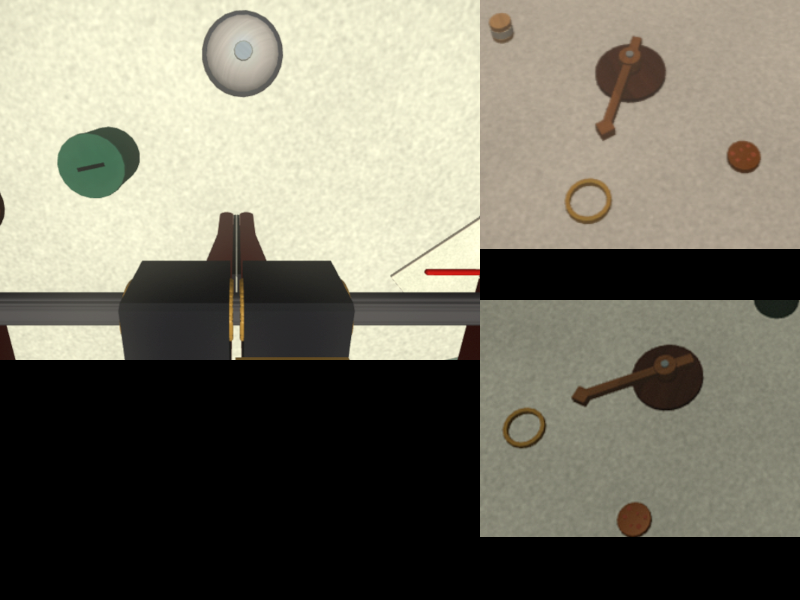

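The bell's button shows at wrist pixel (324,66.7), and in both fixed views the pointer points at the ring with the wares in place. Scene pixels are tip (168.5,292) and hub (245.3,264.4). I'll check the scene angle and compute the bell target.

```bash
python3 - <<'E'
from h import *
ang=lambda d:np.degrees(np.arctan2(d[1],d[0]))
o=ctrl.get_obs();b=plane('wrist',324,66.7,58,o);print('bell',b)
h=plane('scene',246,264.7,41)[:2];r=plane('scene',126.9,317.4,5)[:2]
for z in (29,36):
  t=plane('scene',168.3,292,z)[:2];print(ang(t-h),np.linalg.norm(t-h),'ring',ang(r-h))
Q=R.from_rotvec(o['orientation']).as_matrix()
for p in (b,np.array([466.6,286.5,58])): print(Q.T@(p-o['ee_pos'])/150)
E
```

```text
bell [464.10323789 291.02562516  58.        ]
-111.03229266044512 123.70171686933074 ring -108.52557827137288
-109.27743425195199 122.93089679615031 ring -108.52557827137288
[0.72295472 0.03846365 0.91791626]
[0.69804432 0.01465588 0.91791797]
```

Pointer confirmed to within about 1°. Moving over the bell.

```bash
python3 -m inch '[[0.35,0.013,0.1,0,0,0,1],[0.71,0.027,0.2,0,0,0,1],[0.71,0.027,0.2,0,0,0,1],[0.71,0.027,0.5,0,0,0,1],[0.71,0.027,0.8,0,0,0,1],[0.71,0.027,0.8,0,0,0,1],[0.71,0.027,0.8,0,0,0,1]]'
python3 -m inch '[[0,0,0.05,0,0,0,1],[0,0,0.09,0,0,0,1],[0,0,0.11,0,0,0,1],[0,0,0.13,0,0,0,1],[0,0,0.145,0,0,0,1],[0,0,0.145,0,0,0,1]]'
```

```text
t: 15.95
ee_pos: [466.6, 289.8, 77.0]
orientation: [0.474, 3.104, 0.002]
ft_force: [0.2, 0.5, -0.6]
width: 0.6
grasp_force: 0.0
t: 16.7
ee_pos: [465.1, 289.5, 54.0]
orientation: [0.474, 3.106, 0.0]
ft_force: [-1.1, -0.9, 3.7]
width: 0.1
grasp_force: 1.6
```

```bash
python3 -m inch '[[0,0,0.007,0,0,0,1],[0,0,0.014,0,0,0,1],[0,0,0.014,0,0,0,1],[0,0,0.014,0,0,0,1]]'; python3 -m inch '[[0,0,0.007,0,0,0,1],[0,0,0.007,0,0,0,1],[0,0,0.007,0,0,0,1]]'
```

```text
t: 17.2
ee_pos: [465.2, 289.5, 52.3]
orientation: [0.474, 3.105, 0.0]
ft_force: [-1.6, -1.3, 8.3]
width: 0.6
grasp_force: 3.9
t: 17.58
ee_pos: [465.2, 289.6, 52.0]
orientation: [0.474, 3.105, 0.0]
ft_force: [-3.8, -2.1, 17.3]
width: 0.6
grasp_force: 8.5
```

The force has climbed to 17 N while the height stays at 52.0 mm, so the button is fully down. Lifting clear and handing in.

```bash
python3 -m inch '[[0,0,-0.05,0,0,0,1],[0,0,-0.2,0,0,0,1],[0,0,-0.5,0,0,0,1],[0,0,-0.8,0,0,0,1],[0,0,-0.8,0,0,0,1],[0,0,-0.8,0,0,0,1],[0,0,-0.8,0,0,0,1]]'
python3 ang.py a4; sed -i 's/a3_side/a4_side/' fit.py; python3 fit.py 2>/dev/null; python3 - <<'E'
from h import *
for n in('scene','side'):
    w=(slice(290,345),slice(100,155)) if n=='scene' else (slice(380,438),slice(243,300))
    print(n,np.abs(cv2.imread(f'pics/{n}0.png')[w].astype(int)-cv2.imread(f'pics/a4_{n}.png')[w]).mean())
print(ctrl.close_job())
E
```

```text
t: 18.45
ee_pos: [464.1, 288.9, 169.3]
orientation: [-0.473, -3.104, 0.003]
ft_force: [0.6, -0.5, -0.7]
width: 0.2
grasp_force: 0.0
18.45 [464.1 288.9 169.3]
arm 0.0 line misses ring centre by mm -0.0
scene 0.9889807162534435
side 0.726154466626336
the job is handed in; nothing more can be done
None
```

The job is handed in: the pointer is set at the ring to within about 1° by my measurements, then the bell was pressed fully down (17 N at 52 mm) and the finger lifted clear. The ring hasn't moved in the pictures; my last automatic angle check gave no usable reading, so the angle comes from the views just before ringing.

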